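# Load a covered vial tray into the sampler and pull off its tight cover

### The job

Load the sampler: holding the vial tray only by its upright handle, slide it flat along the bench into the bay under the rails until it is fully home, then let go and pull the tight cover straight up off it, leaving the tray home. Stand the cover on the flat steel cover rest, open side down, lengthwise and well within its edges, let go, then press the small key and after it the large key, each fully down for a moment. Do not lift or tip the tray, touch the keys early, or disturb the other things.

Things in the scene. Friction and masses are not known exactly. Their poses are not given: they have to be found in the camera images.
- tray: aluminium vial tray, amber vials, covered at the start. Origin: centre of the flange's underside, on the bench; x from handle end to leading edge, z up. Flange 120 (x) x 96 (y) x 6 mm thick; behind it a tongue 40 wide, 6 thick, out to x = -93, carrying the handle. Vial block 88 x 46 up to z = 42. About 0.32 kg. Spring pads on the block grip the cover's long walls.
- tray_handle (a point): centre of the tray's upright flat aluminium handle, at x = -75, y = 0, z = 29 mm in the tray's frame; axes as the tray's. 28 (x) x 12 (y) mm, reaching from z = 6 to 52: pinch it across y.
- cover: white rectangular plastic cover, plain flat top, open below: 100 (x) x 60 (y) x 66 mm high, walls 3. Origin: centre of its lower rim, z up. At the start pushed over the vials, rim on the flange, centred on the tray, axes as the tray's, origin 6 mm above the tray's. Stuck: pads hold it with about 6 to 10 N until it has risen some 16 mm, more than the tray weighs. 0.09 kg. Pinch across y.
- bay: fixed bay of the sampler, a slot at bench level, open to its -x. Origin, on the bench: where the tray's origin is when fully home (leading edge on the end stop at x = +60); x = direction of insertion, z up. Side rails x = -50 to +60, faces at y = +-51 (3 mm play a side). The bay's rails and stop are 14 mm high. A white instrument body about 65 mm high stands along it at y = -82 to -168.
- bay_mouth (a point): middle of the bay's mouth on the bench, at x = -90 mm in the bay's frame, axes as the bay's: flared lead-ins from about 135 mm wide here to 102 mm at x = -50. From x = -50 on, lips on both rails reach in to y = +-36 at z = 9 to 14 mm: they overhang the flange with 3 mm play and hold the tray down.
- rest: fixed plain flat steel plate, the cover rest: 150 (x) x 95 (y) x 8 mm thick. Origin: centre of its underside; top at z = 8; x along its length. (Beside it a grey open-topped tray with 28 mm walls, about the same size, which is not the rest; the two may be either way round.)
- bin: that fixed grey open-topped tray, 140 (x) x 90 (y) x 28 mm high. Origin: centre of its underside. Not used.
- small_key_top (a point): centre of the top of the small round key, 18 mm across, on the flat grey panel (65 x 130 x 20 mm) that stands on the bench. Spring key, pressed straight down.
- large_key_top (a point): centre of the top of the large round key, 34 mm across, on the same panel, 64 mm from the small one; either may be on the left. Spring key, pressed straight down.
- small_key (a joint): travel of the small key, m: 0 up, 0.006 fully down (5 N); springs back.
- large_key (a joint): travel of the large key, m: 0 up, 0.006 fully down (5 N); springs back.
- amber_bottle: bystander: amber glass bottle, 60 mm across, 120 high, standing loose on the bench; leave it.
- reagent_bottle: bystander: clear bottle, 54 mm across, 100 high, standing loose on the bench; leave it.
- white_jar: bystander: white plastic jar, 48 mm across, 55 high, standing loose on the bench; leave it.
- beaker: bystander: glass beaker, 60 mm across, 70 high, standing loose on the bench; leave it.
- spatula: bystander: steel spatula, 180 mm long, lying; leave it.
- dish: bystander: white ceramic bowl, 90 mm across, 35 high, standing loose on the bench; leave it.
- clear_jar: bystander: glass jar, 52 mm across, 60 high, standing loose on the bench; leave it.
Mind the look-alikes: they are no part of the job. Leave any pink or red look-alike of the cover alone.

How it is judged (in metres and radians):
On the way, in this order (a step that is already met when the one before it is completed fails the run):
1. the tray is fully home in the bay, its cover still down on it (x of tray in the frame of bay between -0.006 and 0.006 m and y of tray in the frame of bay between -0.006 and 0.006 m and height (world z) of tray below 0.006 m and angle between the x axis of tray and the x axis of bay, either way round below 0.08 rad and angle between tray's own z axis and vertical below 0.06 rad and z of cover in the frame of tray below 0.012 m), for 0.2 s.
2. the cover is clear above the tray, which has stayed home in the bay (x of tray in the frame of bay between -0.006 and 0.006 m and y of tray in the frame of bay between -0.006 and 0.006 m and height (world z) of tray below 0.006 m and angle between the x axis of tray and the x axis of bay, either way round below 0.08 rad and angle between tray's own z axis and vertical below 0.06 rad and z of cover in the frame of tray above 0.06 m), for 0.1 s.
3. the cover stands released on the cover rest, open side down (x of tray in the frame of bay between -0.006 and 0.006 m and y of tray in the frame of bay between -0.006 and 0.006 m and height (world z) of tray below 0.006 m and angle between the x axis of tray and the x axis of bay, either way round below 0.08 rad and angle between each of tray, cover's own z axis and vertical below 0.06 rad and x of cover in the frame of rest between -0.035 and 0.035 m and y of cover in the frame of rest between -0.025 and 0.025 m and z of cover in the frame of rest between 0.005 and 0.011 m and angle between the x axis of cover and the x axis of rest, either way round below 0.3 rad and linear speed of cover below 0.02 m/s and contact force between the fingers and cover below 0.2 N), for 0.2 s.
4. the small key is pressed fully down, the large one up (value of joint small_key above 0.0045 m and value of joint large_key below 0.002 m), for 0.1 s.
5. then the large key is pressed fully down, the small one up (value of joint large_key above 0.0045 m and value of joint small_key below 0.002 m), for 0.1 s.
At the end, for the whole second after the job is handed in: The tray is at rest fully home in the bay (within 6 mm each way, 0.08 rad), flat on the bench; the cover stands released and at rest on the cover rest, open side down, upright, centred within 35 mm along and 25 mm across it, lengthwise within 0.3 rad; both keys are up again (all of step 3 and value of joint each of small_key, large_key below 0.002 m and linear speed of tray below 0.02 m/s); the robot touches nothing.
It fails at once if the cover is handled while the tray is still outside the bay (more than 30 mm from home) (horizontal distance between tray and bay above 0.03 m and contact force between the fingers and cover above 2 N).
It fails at once if the tray is lifted or dragged up off the bench by more than 15 mm, or tipped by more than 0.25 rad (height (world z) of tray above 0.015 m or angle between tray's own z axis and vertical above 0.25 rad).
It fails at once if a key is pressed before the tray is home and the cover stands on its rest (value of joint any of small_key, large_key above 0.004 m and not (x of tray in the frame of bay between -0.006 and 0.006 m and y of tray in the frame of bay between -0.006 and 0.006 m and height (world z) of tray below 0.006 m and angle between the x axis of tray and the x axis of bay, either way round below 0.08 rad and angle between each of tray, cover's own z axis and vertical below 0.06 rad and x of cover in the frame of rest between -0.035 and 0.035 m and y of cover in the frame of rest between -0.025 and 0.025 m and z of cover in the frame of rest between 0.005 and 0.011 m and angle between the x axis of cover and the x axis of rest, either way round below 0.3 rad and linear speed of cover below 0.02 m/s and contact force between the fingers and cover below 0.2 N)).
It fails at once if both keys are pressed at once (value of joint each of small_key, large_key above 0.003 m).
It fails at once if a bystander is shoved by more than 40 mm (distance of any of amber_bottle, reagent_bottle, white_jar, beaker, spatula, dish, clear_jar from where it was at the start of the episode above 0.04 m).
It also fails if it takes over 72 s, if anything falls off the work surface, if the arm or the gripper's body presses on something with over 40 N, if the wrist force passes 120 N, or if a joint passes its speed limit or range.

### The arm

A 6-joint arm with a two-finger parallel gripper is mounted at the origin on the work surface. World frame = base frame: x ahead of the robot, y to its left, z up, the work surface at z = 0. Lengths are in m, angles in degrees, forces in N, time in s.
With the tool pointing down it reaches from about 0.35 to 0.875 m from the base axis. Payload 4.2 kg.
Tool frame: the origin (TCP) lies between the finger pads; the fingertips stand 14 mm ahead of it and the grasp point (between the pads) lies 5 mm behind it; z points along the fingers, y is the line along which they close (so a half turn about z gives the same grasp; the last joint's range is limited). The gripper opens to 87 mm and grips with 3 to 60 N. Pads are 19 mm wide; open, the fingers measure 117 mm over their backs; the gripper's body (75 mm by 190 mm) begins 51 mm behind the grasp point.
Start: joints at [79.274, 22.042, 0.453, 0, -68.411, -14.817], TCP at [0.269, 0.564, 0.237] pointing down, gripper open.
Joint ranges: [-179.83, 179.83], [-69.29, 118.12], [-61.27, 80.66], [-181.25, 117.63], [-171.15, -9.14], [-177.46, 177.46]. Speed limits (degrees/s): [159.86, 159.86, 180, 180, 180, 180].

### API

Orientations are given as a 3x3 rotation matrix whose columns are the frame's x, y, z axes.
In Python, from station import * gives the robot as it stands. The module is installed in compiled form; this text tells all that it offers.
- The arm moves only by the tool play_rows, never from a script. Its argument "steps" is a list of rows, each an object of numbers: "ax", "ay", "az": the turn, a rotation vector about the tool's x, y, z in degrees; "dx", "dy", "dz": the shift along the tool's x, y, z in mm; "claw": the finger opening in mm, from 0 to 87. A call has 1 to 20 rows; each row shifts and turns the commanded pose from where the row before left it, along the tool's axes as they then stand; what a row does not reach is not made up. A row lasts 1/10 s, in which the tool goes at most 50 mm and 8.59 degrees, less where a joint would pass 70% of its speed; a pose out of reach is approached as far as the arm can. A call with a gripper value outside its range is refused whole. The fingers move at their own pace and stop on an object; the grip force is fixed at half the most. Time passes only in rows, so rows that do not move let the fingers close. It gives the time, the measured TCP pose, the force, the opening and the grip force at its end, in the units of the state.
- sense(): the state, without advancing time (a new reading comes with each control period).
- capture(name): name is "scene" or "top" or "wrist"; returns a dict with "frame" (384x512x3 uint8, blue, green, red), "range_z" (384x512 float32, m along the optical axis (not along the pixel's ray), 0 where there is no reading), "fx", "fy", "cx", "cy" (pixels), "k1" (the pictures are not rectified: a ray, as slopes to the right and down, at radius r is drawn at 1 + k1 r^2 times it, then the intrinsics apply), "xyz" and "rotation" of the camera in the world. Camera axes: x right, y down, z forward; pixel columns grow to the right and rows downward; lengths in m; the calibration is good to about 2 mm. A picture is of the moment at which its call begins.
- finish_job(): hands the job in; it is judged then, once.
The state is a dict: "time_s": time; "joints": joint angles; "joint_velocities": joint speeds; "effort": joint torques, N m; "tcp_pos": TCP position; "ee_rot": TCP orientation; "wrist_force": force on the tool from outside, world axes, zero at the start; "moment": the same for the moment, N m; "gripper_width": opening from 0.0 (shut) to 1.0 (fully open); "gripper_force": force on a finger pad.
Only numpy, scipy, OpenCV 4.12 (cv2) and the standard library are available. Lean on these libraries where they do the work, as an engineer would, in place of code of your own. Each camera call takes 0.05 s, during which the arm holds its last target. There are 200 camera calls.

## Working session

There is one attempt and no reset: what is moved stays moved. The work goes in short steps, Python scripts to look and compute and a tool call to move; the robot and the scene stay as the last step left them, time stands still between calls to the robot, and variables do not carry over. Pictures are saved under pics/ and viewed, at most 10 in all, crops included, and the job is handed in when it is done.

Besides the shell and the picture viewer there is one more tool, called after "Emit:" as name(argument=value, ...), one argument or row to a line, values as JSON. play_rows: Moves the arm, as the interface text tells. Its arguments: {"type":"object","properties":{"steps":{"type":"array"}},"required":["steps"]}

```bash
mkdir -p pics
cat > h.py <<'E'
import numpy as np, cv2
from station import *
def cap(n,save=None):
    c=capture(n)
    if save: cv2.imwrite('pics/'+save,c['frame'])
    np.savez(''+n+'.npz',**c)
    return c
def load(n):
    d=np.load(''+n+'.npz'); return {k:d[k] for k in d}
def cloud(c):
    v,u=np.mgrid[0:384,0:512].astype(float)
    return rays(c,u,v)*c['range_z'][...,None]@np.array(c['rotation']).T+np.array(c['xyz'])
def rays(c,u,v):
    x=(np.asarray(u,float)-c['cx'])/c['fx'];y=(np.asarray(v,float)-c['cy'])/c['fy']
    a,b=x,y
    for _ in range(20):
        s=1+c['k1']*(a*a+b*b);a,b=x/s,y/s
    return np.stack([a,b,np.ones_like(a)],-1)
def plane(c,u,v,z):
    d=rays(c,u,v)@np.array(c['rotation']).T;o=np.array(c['xyz'])
    return o+d*((z-o[2])/d[...,2])[...,None]
E
python3 - <<'E'
from h import *
for n in('scene','top'):
    c=cap(n,n+'.png');print(n,c['fx'],c['k1'],np.round(c['xyz'],3),np.round(c['rotation'],3).tolist(),(c['range_z']>0).mean())
s=sense();print({k:np.round(v,3).tolist() for k,v in s.items()})
E
```

```text
scene 361.38570705404067 0.019801028330997002 [1.148 0.166 0.914] [[-0.245, 0.764, -0.597], [0.969, 0.185, -0.161], [-0.012, -0.618, -0.786]] 0.9958038330078125
top 408.201619653175 -0.013027441181232296 [0.429 0.012 1.274] [[-0.001, -0.998, 0.069], [-1.0, -0.0, -0.009], [0.009, -0.069, -0.998]] 0.9961191813151041
{'time_s': 0.1, 'joints': [79.272, 22.084, 0.387, -0.027, -68.413, -14.816], 'joint_velocities': [0.072, -0.066, 0.23, 0.11, -0.031, -0.083], 'effort': [-0.0, -39.169, 18.793, 4.232, 0.013, -0.0], 'tcp_pos': [0.269, 0.563, 0.236], 'ee_rot': [[0.902, -0.431, -0.001], [-0.431, -0.902, -0.002], [0.0, 0.002, -1.0]], 'wrist_force': [0.392, 0.06, 0.156], 'moment': [-0.114, -0.027, 0.006], 'gripper_force': 0.0, 'gripper_width': 0.999}
```

View pics/top.png

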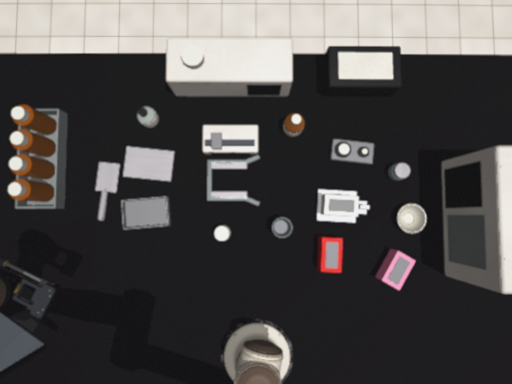

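View pics/scene.png

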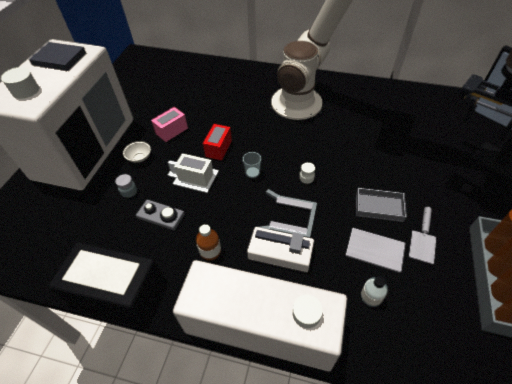

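Top view: the tray (340,206) has its handle to the right. The bay (230,180) opens to the right. The flat rest is at (148,164), the bin at (145,213), the keys at (344,149) large and (364,152) small, and the red and pink decoys at (332,255) and (398,270). The scene view agrees.

```bash
python3 - <<'E'
from h import *
c=load('top');P=cloud(c);Z=P[...,2];f=c['frame'].astype(int)
print('bench z',np.median(Z[260:330,300:400]))
def comp(name,m,win):
    u0,u1,v0,v1=win;w=np.zeros_like(m);w[v0:v1,u0:u1]=m[v0:v1,u0:u1]
    w=w.astype(np.uint8);n,l,s,_=cv2.connectedComponentsWithStats(w)
    k=1+np.argmax(s[1:,4]);q=P[l==k]
    z=np.median(q[:,2]);v,u=np.where(l==k)
    p=plane(c,u,v,z)[:,:2]
    (cx,cy),(a,b),t=cv2.minAreaRect((p*1000).astype(np.float32))
    print(name,'n',len(u),'z',round(z*1000,1),'rect',round(cx,1),round(cy,1),'size',round(a,1),round(b,1),'ang',round(t,1),'mean',np.round(p.mean(0)*1000,1))
comp('covertop',(Z>.064)&(Z<.085),(310,375,180,230))
comp('handletop',(Z>.035)&(Z<.062),(357,375,195,220))
comp('flange',(Z>.003)&(Z<.015),(310,375,180,230))
comp('trayall',(Z>.003),(310,375,180,230))
comp('bay',(Z>.007)&(Z<.025),(200,264,151,208))
comp('instr',(Z>.05)&(Z<.08),(195,265,115,160))
comp('rest',(Z>.004)&(Z<.015),(115,180,140,186))
comp('bin',(Z>.02)&(Z<.04),(115,180,187,235))
comp('panel',(Z>.015)&(Z<.024),(325,380,130,170))
comp('panelall',(Z>.01),(325,380,130,170))
g=f.sum(2)
comp('large',(g>500),(334,354,138,160))
comp('small',(g>500),(355,374,140,162))
print(np.round(Z[140:165:2,330:376:2]*1000).astype(int))
E
python3 - <<'E'
import cv2
a=cv2.imread('pics/top.png')
o=cv2.hconcat([cv2.resize(a[125:225,190:380],None,fx=4,fy=4,interpolation=cv2.INTER_CUBIC)])
cv2.imwrite('pics/crop1.png',o)
E
```

```text
bench z -0.0009562240048720527
covertop n 688 z 70.8 rect 458.2 -248.8 size 100.8 59.9 ang 86.4 mean [ 458.1 -248.8]
handletop n 41 z 49.3 rect 454.1 -322.5 size 27.3 12.0 ang 90.0 mean [ 452.9 -322. ]
flange n 257 z 5.4 rect 457.2 -248.0 size 117.9 97.8 ang 86.4 mean [ 442.4 -229.1]
trayall n 1197 z 68.1 rect 454.5 -255.0 size 151.8 93.1 ang 86.4 mean [ 456.6 -246. ]
bay n 895 z 12.4 rect 542.3 73.6 size 158.7 162.0 ang 89.9 mean [539.7  88.6]
instr n 433 z 56.8 rect 651.3 80.6 size 45.7 147.6 ang 0.0 mean [648.5  89.7]
rest n 1072 z 6.8 rect 588.3 336.8 size 148.3 94.8 ang 85.2 mean [587.5 337.9]
bin n 220 z 26.0 rect 436.6 339.6 size 90.0 139.2 ang 5.2 mean [435.6 341.4]
panel n 453 z 18.3 rect 624.6 -297.5 size 129.6 64.8 ang 83.5 mean [ 623.6 -302.8]
panelall n 869 z 19.5 rect 624.7 -297.0 size 130.0 67.0 ang 83.3 mean [ 624.1 -297. ]
large n 90 z 39.0 rect 630.2 -268.7 size 27.8 30.9 ang 0.1 mean [ 630.2 -267.6]
small n 25 z 38.7 rect 622.6 -331.7 size 12.4 15.5 ang 0.1 mean [ 622.7 -331.4]
[[  -3   12   18   21   18   10   17   -2    3   -1   -4    1   -4   -1
    -1    1   -2
[... 772 characters left out ...]
7   32   26   40   39   26   25   15   14   22   20
    22   30   35   42   27   30   18   20   -4]
 [   6   17   16   20   25   31   26   31   33   18   16   18   16   17
    13   28   29   29   31   15   19   15   -2]
 [  13   21   18   17   16   22   14   18   15   20   21   24   18   17
    18   17   16   19   16   21   18   20   -5]
 [  -4    3    7   11   12   14   19   15   14   15   18   18   18   19
    17   19   17   18   19   23   17   -3   -3]
 [  -3   -1   -6   -2   -1   -1    2   -1   -3   -3    3   11   15   20
    20   16   23   17   19   15   22    0   -3]
 [  -2    2   -3   -4   -4   -5   -5   -1    1   -7    1   -1   -3   -1
    -2   -5   -1   -5   -3    6    6   -1   -2]]
```

View pics/crop1.png

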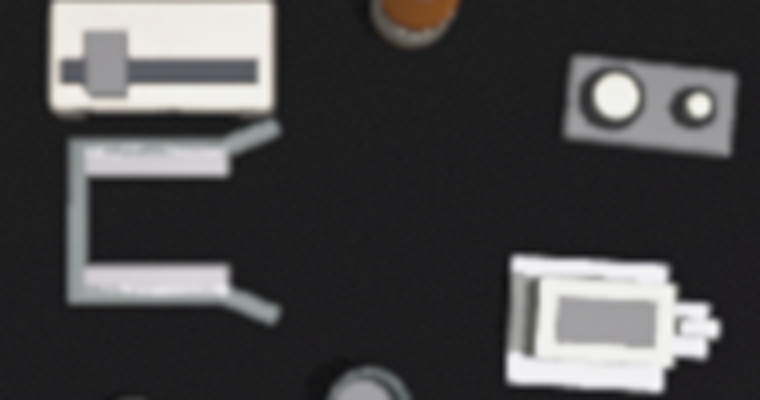

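Crop: bay rails and lips are clear (inner lip edges at rows 177 and 264, lip ends at column 230), the tray is yawed by about 4°, and the stop is at left. I'll check the wrist camera mount and make a first bay estimate.

Run:
```python
from h import *
w=cap('wrist');s=sense();R=np.array(s['ee_rot'])
print('cam in tool',np.round(R.T@(w['xyz']-s['tcp_pos']),4),np.round(R.T@w['rotation'],3).tolist(),w['fx'])
c=load('top')
for n,u,v in [('lip+',240,(177/4+124.6)),('lip-',240,264/4+124.6),('lip+b',215,177/4+124.6),('lip-b',215,264/4+124.6),('lipend',230/4+189.6,165),('stop in',87/4+189.6,180),('stop out',67/4+189.6,180)]:
    print(n,np.round(plane(c,u,v,.014)*1000,1))
```

```text
cam in tool [ 8.570e-02 -1.000e-04 -1.491e-01] [[-0.0, -0.952, -0.306], [1.0, -0.001, 0.001], [-0.001, -0.306, 0.952]] 323.8238873782761
lip+ [570.2  50.2  14. ]
lip- [502.6  50.   14. ]
lip+b [570.2 127.7  14. ]
lip-b [502.6 127.3  14. ]
lipend [582.2  28.1  14. ]
stop in [535.5 138.8  14. ]
stop out [535.5 154.2  14. ]
```

Emit:
play_rows(
  steps=[
    {"az":8.5},
    {"az":8.5},
    {"az":8.5},
    {"az":8.5},
    {"az":8.5},
    {"az":8.5},
    {"az":8.5},
    {"az":8.5},
    {"dx":43,"dy":-21},
    {"dx":43,"dy":-21},
    {"dx":43,"dy":-21},
    {"dx":43,"dy":-21},
    {"dx":43,"dy":-21},
    {"dx":43,"dy":-21},
    {"dx":43,"dy":-21},
    {"dx":43,"dy":-21},
    {"dx":43,"dy":-21},
    {"dx":43,"dy":-21},
  ],
)

```text
invalid input at $.steps[0]: expected keys ax, ay, az, dx, dy, dz, claw
```

```bash
cat >> h.py <<'E'
def tomove(target,axang=None):
    """print tool-axis shift mm to world target (m)"""
    s=sense();R=np.array(s['ee_rot']);d=R.T@(np.array(target)-s['tcp_pos'])*1000
    a=np.degrees(np.arctan2(R[1,0],R[0,0]))
    print('t',round(s['time_s'],2),'tcp',np.round(np.array(s['tcp_pos'])*1000,1),'xang',round(a,2),'d tool',np.round(d,1),'az' ,None if axang is None else round(-(axang-a),2),'tilt',np.round(R[:,2],4),'F',np.round(s['wrist_force'],1),'w',round(s['gripper_width']*87,1),'gf',round(s['gripper_force'],1))
E
python3 - <<'E'
from h import *
cap('wrist','w1.png');tomove([.4535,-.3236,.237],-93.6)
E
```

```text
t 0.2 tcp [269.3 563.6 235.9] xang -25.55 d tool [ 5.488e+02  7.211e+02 -1.000e-01] az 68.05 tilt [-5.0e-04 -1.3e-03 -1.0e+00] F [-0.3 -0.7  0.1] w 86.7 gf 0.0
```

View pics/w1.png

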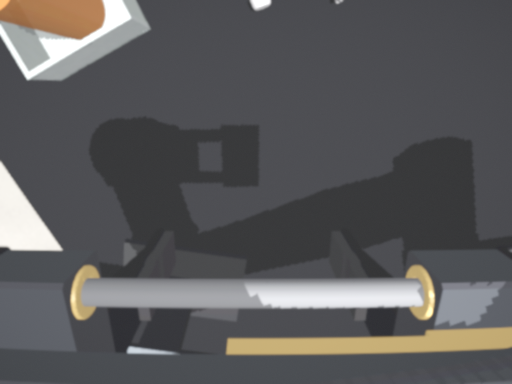

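That view shows the fingers at about (150-370, 260) and no target yet. The move was refused because every row needs all the keys.

Emit:
play_rows(
  steps=[
    {"ax":0,"ay":0,"az":8.5,"dx":0,"dy":0,"dz":0,"claw":87},
    {"ax":0,"ay":0,"az":8.5,"dx":0,"dy":0,"dz":0,"claw":87},
    {"ax":0,"ay":0,"az":8.5,"dx":0,"dy":0,"dz":0,"claw":87},
    {"ax":0,"ay":0,"az":8.5,"dx":0,"dy":0,"dz":0,"claw":87},
    {"ax":0,"ay":0,"az":8.5,"dx":0,"dy":0,"dz":0,"claw":87},
    {"ax":0,"ay":0,"az":8.5,"dx":0,"dy":0,"dz":0,"claw":87},
    {"ax":0,"ay":0,"az":8.5,"dx":0,"dy":0,"dz":0,"claw":87},
    {"ax":0,"ay":0,"az":8.5,"dx":0,"dy":0,"dz":0,"claw":87},
    {"ax":0,"ay":0,"az":0,"dx":43,"dy":-21,"dz":0,"claw":87},
    {"ax":0,"ay":0,"az":0,"dx":43,"dy":-21,"dz":0,"claw":87},
    {"ax":0,"ay":0,"az":0,"dx":43,"dy":-21,"dz":0,"claw":87},
    {"ax":0,"ay":0,"az":0,"dx":43,"dy":-21,"dz":0,"claw":87},
    {"ax":0,"ay":0,"az":0,"dx":43,"dy":-21,"dz":0,"claw":87},
    {"ax":0,"ay":0,"az":0,"dx":43,"dy":-21,"dz":0,"claw":87},
    {"ax":0,"ay":0,"az":0,"dx":43,"dy":-21,"dz":0,"claw":87},
    {"ax":0,"ay":0,"az":0,"dx":43,"dy":-21,"dz":0,"claw":87},
    {"ax":0,"ay":0,"az":0,"dx":43,"dy":-21,"dz":0,"claw":87},
    {"ax":0,"ay":0,"az":0,"dx":43,"dy":-21,"dz":0,"claw":87},
  ],
)

```text
time_s: 2.0
tcp_pos: [0.4527, 0.1199, 0.2368]
ee_rot: [[-0.061, -0.998, 0.0], [-0.998, 0.061, 0.0], [-0.0, -0.0, -1.0]]
wrist_force: [1.3, 0.9, -0.2]
gripper_width: 0.997
gripper_force: 0.0
```

Run:
```python
from h import *
cap('wrist','w2.png');tomove([.4535,-.3236,.18],-93.6)
```

```text
t 2.05 tcp [453.9 115.  236.6] xang -93.85 d tool [437.5 -29.   57.5] az -0.25 tilt [-5.0e-04 -2.1e-03 -1.0e+00] F [ 1.8 -2.1  0.9] w 87.5 gf 0.0
```

View pics/w2.png

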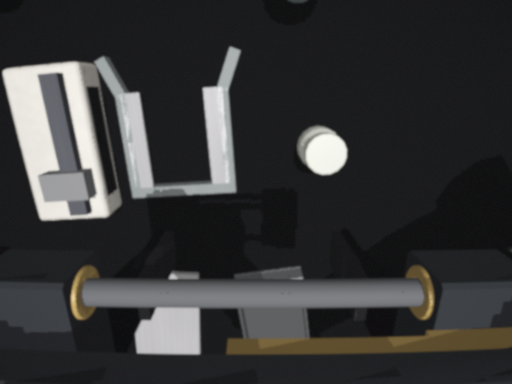

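The wrist view shows the whole bay from above: lips at (141,93)-(153,186) and (204,88)-(209,183), stop at row ~187, white jar at (323,150). I'll extract the lip edges by colour and cast them onto z = 14 mm.

Run:
```python
from h import *
c=load('wrist');f=c['frame'];g=cv2.cvtColor(f,cv2.COLOR_BGR2GRAY).astype(float)
def fit(pts):
    p=plane(c,*np.array(pts).T,.014)[:,:2]*1000
    vx,vy,x,y=cv2.fitLine(p.astype(np.float32),cv2.DIST_HUBER,0,.01,.01).ravel()
    if vy<0:vx,vy=-vx,-vy
    print('pt',np.round([x,y],1),'ang',round(np.degrees(np.arctan2(vy,vx)),2),'x@y=78',round(x+vx/vy*(78-y),1) if abs(vy)>.3 else '', 'n',len(p));return x,y
def edge(row,u0,u1,rev=False):
    r=g[row,u0:u1]; t=(r.max()+r.min())/2
    k=[i for i in range(len(r)-1) if (r[i]-t)*(r[i+1]-t)<0]
    if not k:return None
    i=k[0]; return u0+i+(t-r[i])/(r[i+1]-r[i])
L=[(edge(v,138,165),v) for v in range(104,176)]
Rr=[(edge(v,190,215),v) for v in range(104,176)]
a=fit([q for q in L if q[0]]);b=fit([q for q in Rr if q[0]])
def vedge(u,v0,v1):
    r=g[v0:v1,u];t=(r.max()+r.min())/2
    for i in range(len(r)-1):
        if (r[i]-t)*(r[i+1]-t)<0:return v0+i+(t-r[i])/(r[i+1]-r[i])
S=[(u,vedge(u,175,189)) for u in range(160,203)]
fit([q for q in S if q[1]])
E1=[(u,vedge(u,82,98)) for u in range(126,138)];E2=[(u,vedge(u,80,95)) for u in range(208,216)]
fit([q for q in E1 if q[1]]);fit([q for q in E2 if q[1]])
```

```text
pt [574.3  84.5] ang 89.92 x@y=78 574.3 n 71
pt [504.1  89.1] ang 89.87 x@y=78 504.1 n 72
pt [533.8 139.6] ang 179.32 x@y=78  n 43
pt [581.8  30.3] ang 179.01 x@y=78  n 12
pt [493.1  30.4] ang 1.45 x@y=78  n 8
```

```bash
cat > bay.py <<'E'
from h import *
c=cap('wrist');c=cap('wrist');g=cv2.cvtColor(c['frame'],cv2.COLOR_BGR2GRAY)
P=plane(c,*np.meshgrid(np.arange(512.),np.arange(384.)),.014)*1000
# resample the bay region onto world grid at z=14, 0.5 mm
o=np.array(c['xyz']);R=np.array(c['rotation'])
X,Y=np.meshgrid(np.arange(450,640,.5),np.arange(-30,190,.5))
W=np.stack([X/1000,Y/1000,np.full_like(X,.014)],-1)
q=(W-o)@R;a,b=q[...,0]/q[...,2],q[...,1]/q[...,2];s=1+c['k1']*(a*a+b*b)
I=cv2.remap(g,(a*s*c['fx']+c['cx']).astype(np.float32),(b*s*c['fy']+c['cy']).astype(np.float32),cv2.INTER_LINEAR)
cv2.imwrite('pics/bayrect.png',I)
for y in (50,70,90,110,125):
    r=I[int((y+30)*2)].astype(float);d=np.abs(np.diff(r))
    k=[i for i in range(1,len(d)-1) if d[i]>8 and d[i]>=d[i-1] and d[i]>d[i+1]]
    print(y,[(450+i*.5,int(r[i-2]),int(r[i+3])) for i in k])
for x in (530,540,550,510,580):
    r=I[:,int((x-450)*2)].astype(float);d=np.abs(np.diff(r))
    k=[i for i in range(1,len(d)-1) if d[i]>8 and d[i]>=d[i-1] and d[i]>d[i+1]]
    print('x',x,[(-30+i*.5,int(r[i-2]),int(r[i+3])) for i in k])
tomove([.4535,-.3236,.18],-93.6)
E
python3 bay.py
```

```text
50 [(474.5, 39, 129), (476.0, 90, 164), (504.0, 173, 50), (573.5, 43, 148), (574.5, 78, 179), (576.0, 148, 200), (596.5, 212, 175), (603.0, 141, 53), (604.0, 108, 33), (616.5, 29, 75), (620.0, 80, 35), (631.5, 26, 76), (633.0, 51, 123), (634.0, 76, 150), (636.0, 137, 194), (637.0, 162, 209)]
70 [(475.5, 71, 155), (482.5, 195, 230), (504.0, 172, 53), (574.0, 60, 162), (602.5, 154, 70), (603.5, 130, 40), (616.5, 31, 71), (620.5, 74, 32), (631.0, 23, 60), (632.5, 38, 105), (634.0, 76, 140), (635.5, 120, 169), (637.0, 150, 200), (638.0, 169, 216)]
90 [(475.0, 54, 143), (476.0, 89, 161), (503.5, 185, 79), (505.0, 125, 35), (574.5, 82, 174), (575.5, 122, 190), (602.5, 149, 66), (616.0, 30, 63), (617.0, 37, 75), (620.5, 76, 31), (631.5, 24, 76), (633.5, 61, 134), (634.5, 91, 157), (636.0, 134, 188), (637.0, 157, 205)]
110 [(475.0, 52, 137), (504.0, 167, 56), (505.0, 124, 36), (506.0, 79, 30), (574.0, 64, 159), (576.5, 159, 197), (603.0, 140, 57), (617.5, 43, 80), (620.0, 80, 41), (621.0, 72, 27), (633.5, 64, 135), (635.0, 107, 173), (636.0, 135, 193), (637.5, 173, 213)]
125 [(474.0, 33, 110), (475.0, 51, 143), (477.0, 128, 169), (504.0, 168, 61), (505.5, 103, 31), (573.5, 44, 138), (575.0, 98, 181), (576.5, 157, 196), (603.5, 130, 45), (604.5, 95, 32), (617.0, 34, 78), (620.5, 77, 33), (633.0, 52, 123), (635.5, 123, 181), (637.0, 160, 206)]
x 530 [(141.5, 116, 161), (153.5, 109, 41), (154.5, 81, 27)]
x 540 [(141.0, 100, 134), (153.0, 98, 53), (154.5, 74, 27)]
x 550 [(154.0, 85, 36)]
x 510 [(136.5, 37, 75), (140.5, 97, 146), (141.5, 115, 159), (154.0, 111, 37)]
x 580 [(30.5, 72, 182), (145.5, 151, 112), (153.0, 92, 49), (154.0, 79, 31), (155.0, 60, 22)]
t 2.15 tcp [452.9 119.3 236.4] xang -93.85 d tool [441.8 -30.3  56.5] az -0.25 tilt [-3.e-04 -1.e-04 -1.e+00] F [-0.3  0.6  0.6] w 87.1 gf 0.0
```

Emit:
play_rows(
  steps=[
    {"ax":0,"ay":0,"az":0,"dx":44,"dy":-3,"dz":5,"claw":87},
    {"ax":0,"ay":0,"az":0,"dx":44,"dy":-3,"dz":5,"claw":87},
    {"ax":0,"ay":0,"az":0,"dx":44,"dy":-3,"dz":5,"claw":87},
    {"ax":0,"ay":0,"az":0,"dx":44,"dy":-3,"dz":5,"claw":87},
    {"ax":0,"ay":0,"az":0,"dx":44,"dy":-3,"dz":6,"claw":87},
    {"ax":0,"ay":0,"az":0,"dx":44,"dy":-3,"dz":6,"claw":87},
    {"ax":0,"ay":0,"az":0,"dx":44,"dy":-3,"dz":6,"claw":87},
    {"ax":0,"ay":0,"az":0,"dx":44,"dy":-3,"dz":6,"claw":87},
    {"ax":0,"ay":0,"az":0,"dx":44,"dy":-3,"dz":6,"claw":87},
    {"ax":0,"ay":0,"az":0,"dx":46,"dy":-3,"dz":6,"claw":87},
    {"ax":0,"ay":0,"az":0,"dx":0,"dy":0,"dz":0,"claw":87},
  ],
)

```text
time_s: 3.25
tcp_pos: [0.4552, -0.3242, 0.1789]
ee_rot: [[-0.066, -0.998, -0.002], [-0.998, 0.066, 0.0], [0.0, 0.002, -1.0]]
wrist_force: [-1.0, 0.3, -1.0]
gripper_width: 1.004
gripper_force: 0.0
```

Run:
```python
from h import *
cap('wrist');c=cap('wrist','w3.png');P=cloud(c);Z=P[...,2]
tomove([.4535,-.3236,.032],-93.6)
q=P[(abs(P[...,0]-.454)<.03)&(abs(P[...,1]+.3236)<.04)&(Z>.02)&(Z<.07)]
print(len(q),np.round(np.median(q,0)*1000,1) if len(q) else '')
```

```text
t 3.35 tcp [ 455.2 -321.1  179.7] xang -93.59 d tool [  2.7   1.3 147.7] az 0.01 tilt [-1.3e-03  8.0e-04 -1.0e+00] F [ 0.1  0.7 -0.2] w 86.9 gf 0.0
1708 [ 454.5 -299.8   51.8]
```

View pics/w3.png

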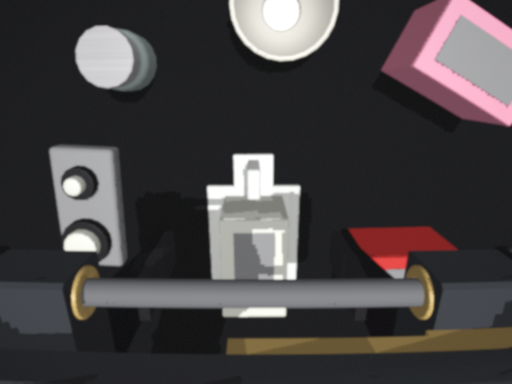

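The wrist view shows the handle at (253,180), tongue and flange below it, the small key at (73,186), and the decoys well to the right.

Run:
```python
from h import *
c=load('wrist');g=cv2.cvtColor(c['frame'],cv2.COLOR_BGR2GRAY)
print(g[178:200:4,238:272].tolist())
print('col',g[150:205,253].tolist())
def rect(u0,v0,u1,v1,t,z):
    m=(g[v0:v1,u0:u1]>t).astype(np.uint8);n,l,s,_=cv2.connectedComponentsWithStats(m);k=1+np.argmax(s[1:,4]);v,u=np.where(l==k)
    p=(plane(c,u+u0,v+v0,z)[:,:2]*1000).astype(np.float32);r=cv2.minAreaRect(p);print(np.round(r[0],1),np.round(r[1],1),round(r[2],1),np.round(p.mean(0),1))
rect(60,172,88,200,180,.040)
# tongue+flange edges at z=6
for v in (160,164):
    r=g[v,225:282].astype(float);i=np.where(r>r.max()/2)[0];print('tongue',np.round(plane(c,np.array([i[0]+224.5,i[-1]+225.5]),np.array([v,v]),.006)*1000,1).tolist())
for v in (190,220,245):
    r=g[v,195:315].astype(float);i=np.where(r>120)[0];print('flange',np.round(plane(c,np.array([i[0]+194.5,i[-1]+195.5]),np.array([v,v]),.006)*1000,1).tolist())
```

```text
[[255, 255, 255, 255, 255, 238, 209, 189, 191, 214, 242, 255, 255, 255, 255, 255, 255, 255, 255, 255, 253, 245, 246, 254, 255, 255, 255, 255, 255, 255, 255, 255, 255, 251], [255, 255, 255, 255, 255, 240, 211, 191, 192, 214, 241, 254, 255, 255, 255, 255, 255, 255, 255, 255, 250, 243, 246, 255, 255, 255, 255, 255, 255, 255, 255, 255, 255, 252], [255, 255, 255, 255, 255, 239, 210, 188, 189, 212, 238, 252, 255, 255, 255, 255, 255, 255, 255, 255, 252, 244, 245, 254, 255, 255, 255, 255, 255, 255, 255, 255, 255, 254], [255, 255, 255, 255, 255, 239, 208, 184, 185, 211, 238, 253, 255, 255, 255, 255, 255, 255, 255, 254, 249, 242, 244, 253, 255, 255, 255, 255, 255, 255, 255, 255, 255, 255], [250, 251, 253, 253, 249, 233, 203, 180, 183, 210, 237, 250, 254, 255, 255, 255, 255, 255, 255, 255, 250, 241, 239, 245, 249, 249, 249, 250, 250, 250, 248, 246, 239, 229], [156, 155, 155, 154, 153, 152, 152, 152, 161, 186, 213, 230, 238, 241, 241, 241, 240, 240, 239, 237, 228, 209, 181, 161, 157, 156, 156, 156, 155, 155, 155, 155, 153, 148]]
col [33, 34, 54, 113, 184, 233, 255, 255, 254, 231, 190, 159, 153, 154, 154, 155, 155, 156, 165, 191, 223, 245, 255, 255, 255, 255, 255, 255, 255, 255, 255, 255, 255, 255, 255, 255, 255, 255, 255, 255, 255, 255, 255, 255, 255, 255, 255, 254, 241, 209, 163, 131, 126, 125, 125]
[ 626.3 -330.4] [17.5 16.1] 35.9 [ 626.4 -330.5]
tongue [[474.7, -338.3, 6.0], [433.2, -335.6, 6.0]]
tongue [[475.1, -334.1, 6.0], [433.4, -331.4, 6.0]]
flange [[505.6, -308.3, 6.0], [406.4, -301.8, 6.0]]
flange [[506.1, -274.3, 6.0], [410.3, -268.0, 6.0]]
flange [[508.2, -244.4, 6.0], [412.0, -238.1, 6.0]]
```

Run:
```python
from h import *
T=[];C=[]
for i in range(10):
    c=capture('wrist');s=sense();T.append(s['tcp_pos']);C.append(c['xyz'])
T=np.array(T)*1000;C=np.array(C)*1000
print(T.round(1).tolist());print(C.round(1)[:4].tolist(),'mean',T.mean(0).round(1))
c=load('wrist')
print(np.round(plane(c,np.array([246,259.7,253,253]),np.array([183,183,168.8,199]),.052)*1000,1).tolist())
```

```text
[[455.4, -320.4, 180.2], [455.5, -320.0, 180.6], [455.6, -319.8, 180.8], [455.7, -319.8, 181.0], [455.7, -319.9, 181.1], [455.6, -320.0, 181.1], [455.5, -320.3, 181.0], [455.5, -320.4, 181.0], [455.4, -320.6, 180.9], [455.3, -320.8, 180.8]]
[[451.0, -406.1, 328.9], [451.2, -405.4, 329.4], [451.3, -404.9, 329.8], [451.4, -404.7, 330.1]] mean [ 455.5 -320.2  180.8]
[[461.1, -326.6, 52.0], [448.9, -325.8, 52.0], [454.0, -339.1, 52.0], [455.8, -311.1, 52.0]]
```

Emit:
play_rows(
  steps=[
    {"ax":0,"ay":0,"az":0,"dx":4,"dy":0,"dz":30,"claw":87},
    {"ax":0,"ay":0,"az":0,"dx":0,"dy":0,"dz":35,"claw":87},
    {"ax":0,"ay":0,"az":0,"dx":0,"dy":0,"dz":35,"claw":87},
    {"ax":0,"ay":0,"az":0,"dx":0,"dy":0,"dz":25,"claw":70},
    {"ax":0,"ay":0,"az":0,"dx":0,"dy":0,"dz":15,"claw":60},
    {"ax":0,"ay":0,"az":0,"dx":0,"dy":0,"dz":10,"claw":50},
    {"ax":0,"ay":0,"az":0,"dx":0,"dy":0,"dz":0,"claw":40},
    {"ax":0,"ay":0,"az":0,"dx":0,"dy":0,"dz":0,"claw":30},
  ],
)

```text
time_s: 4.65
tcp_pos: [0.4555, -0.3255, 0.0312]
ee_rot: [[-0.061, -0.998, 0.001], [-0.998, 0.061, -0.001], [0.001, -0.001, -1.0]]
wrist_force: [0.2, -0.3, 0.1]
gripper_width: 0.631
gripper_force: 0.0
```

Emit:
play_rows(
  steps=[
    {"ax":0,"ay":0,"az":0,"dx":0,"dy":0,"dz":0,"claw":20},
    {"ax":0,"ay":0,"az":0,"dx":0,"dy":0,"dz":0,"claw":16},
    {"ax":0,"ay":0,"az":0,"dx":0,"dy":0,"dz":0,"claw":5},
    {"ax":0,"ay":0,"az":0,"dx":0,"dy":0,"dz":0,"claw":0},
    {"ax":0,"ay":0,"az":0,"dx":0,"dy":0,"dz":0,"claw":0},
    {"ax":0,"ay":0,"az":0,"dx":0,"dy":0,"dz":0,"claw":0},
    {"ax":0,"ay":0,"az":0,"dx":0,"dy":0,"dz":0,"claw":0},
  ],
)

```text
time_s: 5.35
tcp_pos: [0.4545, -0.3252, 0.0307]
ee_rot: [[-0.061, -0.998, -0.001], [-0.998, 0.061, 0.0], [-0.0, 0.001, -1.0]]
wrist_force: [-1.5, 0.3, 2.2]
gripper_width: 0.135
gripper_force: 30.0
```

```bash
cat > meas.py <<'E'
from h import *
import sys
c=cap('top');tomove([.538,0.004,.03],-90)
P=cloud(c);Z=P[...,2]
u0,u1,v0,v1=[int(a) for a in sys.argv[1:5]]
w=np.zeros(Z.shape,np.uint8);w[v0:v1,u0:u1]=((Z>.062)&(Z<.08)&(c['frame'].min(2)>40))[v0:v1,u0:u1]
n,l,s,_=cv2.connectedComponentsWithStats(w);k=1+np.argmax(s[1:,4]);v,u=np.where(l==k)
p=plane(c,u,v,.072)[:,:2]*1000;r=cv2.minAreaRect(p.astype(np.float32));print('cover',np.round(r[0],1),np.round(r[1],1),round(r[2],1),len(u))
E
python3 meas.py 315 375 185 230
```

```text
t 5.4 tcp [ 454.5 -325.2   30.7] xang -93.53 d tool [-333.7  -63.1    0.7] az -3.53 tilt [-8.e-04  1.e-04 -1.e+00] F [-1.9 -0.2  2.9] w 12.0 gf 30.0
cover [ 440.3 -285. ] [23.7 26.5] 89.1 63
```

Handle gripped (12 mm, 30 N). I'll straighten the yaw, then slide to the line of the bay.

Emit:
play_rows(
  steps=[
    {"ax":0,"ay":0,"az":-1.2,"dx":0,"dy":0,"dz":0,"claw":0},
    {"ax":0,"ay":0,"az":-1.2,"dx":0,"dy":0,"dz":0,"claw":0},
    {"ax":0,"ay":0,"az":-1.1,"dx":0,"dy":0,"dz":0,"claw":0},
    {"ax":0,"ay":0,"az":0,"dx":-8,"dy":-4,"dz":0,"claw":0},
    {"ax":0,"ay":0,"az":0,"dx":-16,"dy":-8,"dz":0,"claw":0},
    {"ax":0,"ay":0,"az":0,"dx":-16,"dy":-8,"dz":0,"claw":0},
    {"ax":0,"ay":0,"az":0,"dx":-16,"dy":-8,"dz":0,"claw":0},
    {"ax":0,"ay":0,"az":0,"dx":-16,"dy":-8,"dz":0,"claw":0},
    {"ax":0,"ay":0,"az":0,"dx":-16,"dy":-8,"dz":0,"claw":0},
    {"ax":0,"ay":0,"az":0,"dx":-16,"dy":-8,"dz":0,"claw":0},
    {"ax":0,"ay":0,"az":0,"dx":-16,"dy":-8,"dz":0,"claw":0},
    {"ax":0,"ay":0,"az":0,"dx":-16,"dy":-8,"dz":0,"claw":0},
    {"ax":0,"ay":0,"az":0,"dx":-16,"dy":-8,"dz":0,"claw":0},
    {"ax":0,"ay":0,"az":0,"dx":-8,"dy":-7,"dz":0,"claw":0},
    {"ax":0,"ay":0,"az":0,"dx":0,"dy":0,"dz":0,"claw":0},
    {"ax":0,"ay":0,"az":0,"dx":0,"dy":0,"dz":0,"claw":0},
  ],
)

```text
time_s: 7.0
tcp_pos: [0.5387, -0.1646, 0.0307]
ee_rot: [[-0.001, -1.0, 0.002], [-1.0, 0.001, 0.001], [-0.001, -0.002, -1.0]]
wrist_force: [1.0, 3.5, 2.9]
gripper_width: 0.135
gripper_force: 30.0
```

Run:
```python
from h import *
c=cap('top','t2.png');tomove([.538,0.004,.03],-90)
P=cloud(c);Z=P[...,2]
# flange & cover edges ahead of gripper in world, measured by brightness
g=cv2.cvtColor(c['frame'],cv2.COLOR_BGR2GRAY)
cv2.imwrite('pics/crop2.png',cv2.resize(g[120:240,190:380],None,fx=4,fy=4,interpolation=cv2.INTER_CUBIC))
```

```text
t 7.05 tcp [ 538.6 -165.    30.7] xang -90.06 d tool [-169.     0.8    0.8] az -0.06 tilt [ 1.6e-03  5.0e-04 -1.0e+00] F [1.5 3.5 2.9] w 11.8 gf 30.0
```

View pics/crop2.png

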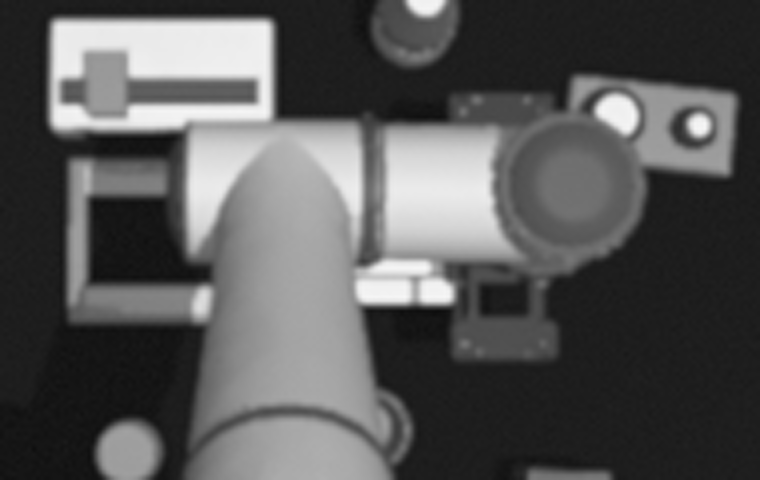

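The arm hides most of the tray, but its flange's near edge shows at crop row ~305, columns 355-450, and the bay's near rail edge at row 322. I can compare them within this one camera.

Run:
```python
from h import *
c=load('top');g=cv2.cvtColor(c['frame'],cv2.COLOR_BGR2GRAY).astype(float)
def e(u,v0,v1,z):
    r=g[v0:v1,u];i=np.argmin(np.diff(r));a,b=r[max(i-2,0)],r[min(i+3,len(r)-1)];t=(a+b)/2
    for k in range(max(i-2,0),i+3):
        if r[k]>=t>r[k+1]:return np.round(plane(c,float(u),v0+k+(r[k]-t)/(r[k]-r[k+1]),z)*1000,1)[:2].tolist()
print('flange',[e(u,190,202,.006) for u in range(281,292,2)])
print('rail',[e(u,193,206,.014) for u in range(212,236,3)])
c0=dict(c)
s=cap('scene','s2.png')
```

```text
flange [[487.5, -77.3], [487.1, -83.5], [487.1, -89.8], [487.1, -96.0], [487.0, -102.2], [487.1, -108.5]]
rail [[472.6, 136.3], [472.7, 127.1], [472.8, 117.8], [473.1, 108.6], [473.1, 99.3], [473.2, 90.1], [473.0, 80.8], [473.1, 71.6]]
```

Emit:
play_rows(
  steps=[
    {"ax":0,"ay":0,"az":0,"dx":-8,"dy":-1,"dz":0,"claw":0},
    {"ax":0,"ay":0,"az":0,"dx":-10,"dy":0,"dz":0,"claw":0},
    {"ax":0,"ay":0,"az":0,"dx":-10,"dy":0,"dz":0,"claw":0},
    {"ax":0,"ay":0,"az":0,"dx":-10,"dy":0,"dz":0,"claw":0},
    {"ax":0,"ay":0,"az":0,"dx":-10,"dy":0,"dz":0,"claw":0},
    {"ax":0,"ay":0,"az":0,"dx":-10,"dy":0,"dz":0,"claw":0},
    {"ax":0,"ay":0,"az":0,"dx":-10,"dy":0,"dz":0,"claw":0},
    {"ax":0,"ay":0,"az":0,"dx":-6,"dy":0,"dz":0,"claw":0},
    {"ax":0,"ay":0,"az":0,"dx":-6,"dy":0,"dz":0,"claw":0},
    {"ax":0,"ay":0,"az":0,"dx":-5,"dy":0,"dz":0,"claw":0},
    {"ax":0,"ay":0,"az":0,"dx":-5,"dy":0,"dz":0,"claw":0},
  ],
)

```text
time_s: 8.2
tcp_pos: [0.5391, -0.0751, 0.0307]
ee_rot: [[-0.001, -1.0, 0.0], [-1.0, 0.001, -0.0], [0.0, -0.0, -1.0]]
wrist_force: [0.4, -4.5, 4.9]
gripper_width: 0.133
gripper_force: 30.0
```

Emit:
play_rows(
  steps=[
    {"ax":0,"ay":0,"az":0,"dx":-5,"dy":0,"dz":0,"claw":0},
    {"ax":0,"ay":0,"az":0,"dx":-5,"dy":0,"dz":0,"claw":0},
    {"ax":0,"ay":0,"az":0,"dx":-5,"dy":0,"dz":0,"claw":0},
    {"ax":0,"ay":0,"az":0,"dx":-5,"dy":0,"dz":0,"claw":0},
  ],
)

```text
time_s: 8.6
tcp_pos: [0.5391, -0.0552, 0.0307]
ee_rot: [[-0.001, -1.0, -0.0], [-1.0, 0.001, -0.0], [0.0, 0.0, -1.0]]
wrist_force: [0.3, -5.5, 5.4]
gripper_width: 0.135
gripper_force: 30.0
```

Emit:
play_rows(
  steps=[
    {"ax":0,"ay":0,"az":0,"dx":-6,"dy":0,"dz":0,"claw":0},
    {"ax":0,"ay":0,"az":0,"dx":-6,"dy":0,"dz":0,"claw":0},
    {"ax":0,"ay":0,"az":0,"dx":-6,"dy":0,"dz":0,"claw":0},
    {"ax":0,"ay":0,"az":0,"dx":-6,"dy":0,"dz":0,"claw":0},
    {"ax":0,"ay":0,"az":0,"dx":-6,"dy":0,"dz":0,"claw":0},
    {"ax":0,"ay":0,"az":0,"dx":-6,"dy":0,"dz":0,"claw":0},
    {"ax":0,"ay":0,"az":0,"dx":-5,"dy":0,"dz":0,"claw":0},
    {"ax":0,"ay":0,"az":0,"dx":-5,"dy":0,"dz":0,"claw":0},
    {"ax":0,"ay":0,"az":0,"dx":-3,"dy":0,"dz":0,"claw":0},
    {"ax":0,"ay":0,"az":0,"dx":-2,"dy":0,"dz":0,"claw":0},
  ],
)

```text
time_s: 9.6
tcp_pos: [0.5389, -0.0043, 0.0307]
ee_rot: [[-0.001, -1.0, -0.001], [-1.0, 0.001, -0.0], [0.0, 0.001, -1.0]]
wrist_force: [-0.0, -5.3, 6.0]
gripper_width: 0.135
gripper_force: 30.0
```

Emit:
play_rows(
  steps=[
    {"ax":0,"ay":0,"az":0,"dx":-1,"dy":0,"dz":0,"claw":0},
    {"ax":0,"ay":0,"az":0,"dx":-1,"dy":0,"dz":0,"claw":0},
    {"ax":0,"ay":0,"az":0,"dx":-1,"dy":0,"dz":0,"claw":0},
    {"ax":0,"ay":0,"az":0,"dx":-1,"dy":0,"dz":0,"claw":0},
  ],
)

```text
time_s: 10.0
tcp_pos: [0.5388, -0.0005, 0.0307]
ee_rot: [[-0.001, -1.0, -0.001], [-1.0, 0.001, -0.0], [0.0, 0.001, -1.0]]
wrist_force: [-0.3, -4.7, 5.9]
gripper_width: 0.137
gripper_force: 30.0
```

Emit:
play_rows(
  steps=[
    {"ax":0,"ay":0,"az":0,"dx":-1,"dy":0,"dz":0,"claw":0},
    {"ax":0,"ay":0,"az":0,"dx":-1,"dy":0,"dz":0,"claw":0},
    {"ax":0,"ay":0,"az":0,"dx":-1,"dy":0,"dz":0,"claw":0},
  ],
)

```text
time_s: 10.3
tcp_pos: [0.5388, 0.0024, 0.0306]
ee_rot: [[-0.001, -1.0, -0.001], [-1.0, 0.001, -0.0], [0.0, 0.001, -1.0]]
wrist_force: [0.1, -5.5, 6.0]
gripper_width: 0.135
gripper_force: 30.0
```

Emit:
play_rows(
  steps=[
    {"ax":0,"ay":0,"az":0,"dx":-1,"dy":0,"dz":0,"claw":0},
    {"ax":0,"ay":0,"az":0,"dx":-1,"dy":0,"dz":0,"claw":0},
  ],
)

```text
time_s: 10.5
tcp_pos: [0.5388, 0.0044, 0.0307]
ee_rot: [[-0.001, -1.0, -0.001], [-1.0, 0.001, -0.0], [0.0, 0.001, -1.0]]
wrist_force: [0.1, -4.9, 6.0]
gripper_width: 0.137
gripper_force: 30.0
```

No stop contact yet; carry on by 1 mm per row.

Emit:
play_rows(
  steps=[
    {"ax":0,"ay":0,"az":0,"dx":-1,"dy":0,"dz":0,"claw":0},
    {"ax":0,"ay":0,"az":0,"dx":-1,"dy":0,"dz":0,"claw":0},
  ],
)

```text
time_s: 10.7
tcp_pos: [0.5386, 0.0059, 0.0307]
ee_rot: [[-0.001, -1.0, -0.001], [-1.0, 0.001, -0.001], [0.001, 0.001, -1.0]]
wrist_force: [0.7, -12.4, 6.1]
gripper_width: 0.135
gripper_force: 30.0
```

Emit:
play_rows(
  steps=[
    {"ax":0,"ay":0,"az":0,"dx":-1,"dy":0,"dz":0,"claw":0},
    {"ax":0,"ay":0,"az":0,"dx":-1,"dy":0,"dz":0,"claw":0},
  ],
)

```text
time_s: 10.9
tcp_pos: [0.5384, 0.006, 0.0306]
ee_rot: [[-0.001, -1.0, -0.002], [-1.0, 0.001, -0.003], [0.003, 0.002, -1.0]]
wrist_force: [3.2, -20.1, 4.7]
gripper_width: 0.134
gripper_force: 30.0
```

Stop met at y = 5.9 mm: the tray is home. I'll relax the push, release and rise.

Emit:
play_rows(
  steps=[
    {"ax":0,"ay":0,"az":0,"dx":2,"dy":0,"dz":0,"claw":0},
    {"ax":0,"ay":0,"az":0,"dx":0,"dy":0,"dz":0,"claw":0},
    {"ax":0,"ay":0,"az":0,"dx":0,"dy":0,"dz":0,"claw":20},
    {"ax":0,"ay":0,"az":0,"dx":0,"dy":0,"dz":0,"claw":30},
    {"ax":0,"ay":0,"az":0,"dx":0,"dy":0,"dz":0,"claw":45},
    {"ax":0,"ay":0,"az":0,"dx":0,"dy":0,"dz":0,"claw":45},
    {"ax":0,"ay":0,"az":0,"dx":0,"dy":0,"dz":-15,"claw":60},
    {"ax":0,"ay":0,"az":0,"dx":0,"dy":0,"dz":-30,"claw":87},
    {"ax":0,"ay":0,"az":0,"dx":0,"dy":0,"dz":-30,"claw":87},
    {"ax":0,"ay":0,"az":0,"dx":0,"dy":0,"dz":-30,"claw":87},
    {"ax":0,"ay":0,"az":0,"dx":0,"dy":0,"dz":-35,"claw":87},
    {"ax":0,"ay":0,"az":0,"dx":0,"dy":0,"dz":0,"claw":87},
    {"ax":0,"ay":0,"az":0,"dx":0,"dy":0,"dz":0,"claw":87},
  ],
)

```text
time_s: 12.2
tcp_pos: [0.5392, 0.0071, 0.1711]
ee_rot: [[-0.001, -1.0, 0.002], [-1.0, 0.001, 0.001], [-0.001, -0.002, -1.0]]
wrist_force: [-0.0, 0.5, 0.4]
gripper_width: 0.982
gripper_force: 0.0
```

Run:
```python
from h import *
cap('wrist');c=cap('wrist','w4.png');tomove([.5388,0.0815,.2],-90)
c=cap('top','t3.png')
P=cloud(c);Z=P[...,2];m=((Z>.062)&(Z<.082)&(abs(P[...,0]-.539)<.05)&(abs(P[...,1]-.08)<.07))
print('cover pts',m.sum(),np.round(P[m].mean(0)*1000,1) if m.sum() else '')
```

```text
t 12.3 tcp [538.2   6.7 169.4] xang -90.05 d tool [-74.8  -0.4 -30.6] az -0.05 tilt [-2.3e-03 -1.0e-04 -1.0e+00] F [ 1.  -0.1  0.4] w 86.4 gf 0.0
cover pts 11 [511.   52.6  70.4]
```

View pics/w4.png

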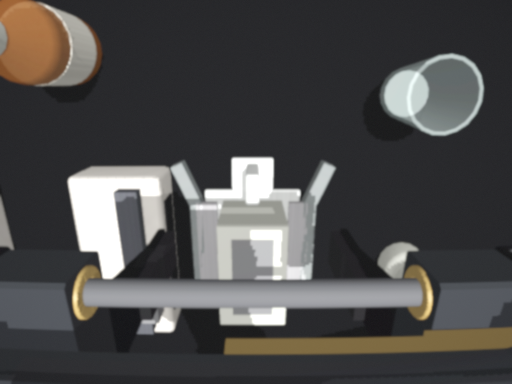

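The tray sits squarely between the rails with its rear flange ~10 mm out of the lips, as it should be. Now the cover grasp.

Emit:
play_rows(
  steps=[
    {"ax":0,"ay":0,"az":0,"dx":-25,"dy":0,"dz":0,"claw":87},
    {"ax":0,"ay":0,"az":0,"dx":-25,"dy":0,"dz":0,"claw":87},
    {"ax":0,"ay":0,"az":0,"dx":-25,"dy":0,"dz":0,"claw":87},
    {"ax":0,"ay":0,"az":0,"dx":0,"dy":0,"dz":25,"claw":87},
    {"ax":0,"ay":0,"az":0,"dx":0,"dy":0,"dz":25,"claw":87},
    {"ax":0,"ay":0,"az":0,"dx":0,"dy":0,"dz":20,"claw":87},
    {"ax":0,"ay":0,"az":0,"dx":0,"dy":0,"dz":20,"claw":87},
    {"ax":0,"ay":0,"az":0,"dx":0,"dy":0,"dz":20,"claw":87},
    {"ax":0,"ay":0,"az":0,"dx":0,"dy":0,"dz":12,"claw":87},
    {"ax":0,"ay":0,"az":0,"dx":0,"dy":0,"dz":0,"claw":87},
    {"ax":0,"ay":0,"az":0,"dx":0,"dy":0,"dz":0,"claw":75},
    {"ax":0,"ay":0,"az":0,"dx":0,"dy":0,"dz":0,"claw":66},
    {"ax":0,"ay":0,"az":0,"dx":0,"dy":0,"dz":0,"claw":50},
    {"ax":0,"ay":0,"az":0,"dx":0,"dy":0,"dz":0,"claw":50},
    {"ax":0,"ay":0,"az":0,"dx":0,"dy":0,"dz":0,"claw":50},
  ],
)

```text
time_s: 13.85
tcp_pos: [0.5393, 0.0818, 0.0492]
ee_rot: [[-0.001, -1.0, 0.001], [-1.0, 0.001, 0.0], [-0.0, -0.001, -1.0]]
wrist_force: [-1.2, 0.1, 3.1]
gripper_width: 0.683
gripper_force: 30.0
```

Cover gripped (59.4 mm). Pull straight up.

Emit:
play_rows(
  steps=[
    {"ax":0,"ay":0,"az":0,"dx":0,"dy":0,"dz":-3,"claw":50},
    {"ax":0,"ay":0,"az":0,"dx":0,"dy":0,"dz":-3,"claw":50},
    {"ax":0,"ay":0,"az":0,"dx":0,"dy":0,"dz":-3,"claw":50},
    {"ax":0,"ay":0,"az":0,"dx":0,"dy":0,"dz":-3,"claw":50},
    {"ax":0,"ay":0,"az":0,"dx":0,"dy":0,"dz":-3,"claw":50},
    {"ax":0,"ay":0,"az":0,"dx":0,"dy":0,"dz":-3,"claw":50},
    {"ax":0,"ay":0,"az":0,"dx":0,"dy":0,"dz":-4,"claw":50},
    {"ax":0,"ay":0,"az":0,"dx":0,"dy":0,"dz":-8,"claw":50},
    {"ax":0,"ay":0,"az":0,"dx":0,"dy":0,"dz":-12,"claw":50},
    {"ax":0,"ay":0,"az":0,"dx":0,"dy":0,"dz":-15,"claw":50},
    {"ax":0,"ay":0,"az":0,"dx":0,"dy":0,"dz":-20,"claw":50},
    {"ax":0,"ay":0,"az":0,"dx":0,"dy":0,"dz":-20,"claw":50},
    {"ax":0,"ay":0,"az":0,"dx":0,"dy":0,"dz":-15,"claw":50},
    {"ax":0,"ay":0,"az":0,"dx":0,"dy":0,"dz":0,"claw":50},
    {"ax":0,"ay":0,"az":0,"dx":0,"dy":0,"dz":0,"claw":50},
  ],
)

```text
time_s: 15.35
tcp_pos: [0.5393, 0.0818, 0.1615]
ee_rot: [[-0.001, -1.0, 0.002], [-1.0, 0.001, 0.001], [-0.001, -0.002, -1.0]]
wrist_force: [0.6, 1.1, -1.2]
gripper_width: 0.685
gripper_force: 30.0
```

Run:
```python
from h import *
tomove([.590,.338,.16],-94.8)
c=load('top')
c=cap('top');P=cloud(c)
cap('wrist','w5.png')
```

```text
t 15.35 tcp [539.3  81.8 161.5] xang -90.05 d tool [-256.2  -50.4    1.9] az 4.75 tilt [ 0.0018  0.0011 -1.    ] F [ 0.6  1.1 -1.2] w 59.6 gf 30.0
```

View pics/w5.png

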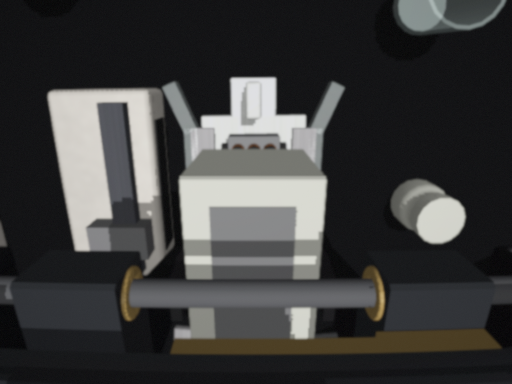

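Cover is off (walls at 185-325, vials visible at (250,148)); the tray is still home. Next: carry it to the rest.

Emit:
play_rows(
  steps=[
    {"ax":0,"ay":0,"az":0,"dx":-15,"dy":-3,"dz":0,"claw":50},
    {"ax":0,"ay":0,"az":0,"dx":-30,"dy":-6,"dz":0,"claw":50},
    {"ax":0,"ay":0,"az":0,"dx":-30,"dy":-6,"dz":0,"claw":50},
    {"ax":0,"ay":0,"az":0,"dx":-30,"dy":-6,"dz":0,"claw":50},
    {"ax":0,"ay":0,"az":0,"dx":-30,"dy":-6,"dz":0,"claw":50},
    {"ax":0,"ay":0,"az":0,"dx":-30,"dy":-6,"dz":0,"claw":50},
    {"ax":0,"ay":0,"az":0,"dx":-30,"dy":-6,"dz":0,"claw":50},
    {"ax":0,"ay":0,"az":0,"dx":-30,"dy":-6,"dz":0,"claw":50},
    {"ax":0,"ay":0,"az":0,"dx":-20,"dy":-4,"dz":0,"claw":50},
    {"ax":0,"ay":0,"az":0,"dx":-11,"dy":-2,"dz":0,"claw":50},
    {"ax":0,"ay":0,"az":2.4,"dx":0,"dy":0,"dz":0,"claw":50},
    {"ax":0,"ay":0,"az":2.4,"dx":0,"dy":0,"dz":10,"claw":50},
    {"ax":0,"ay":0,"az":0,"dx":0,"dy":0,"dz":20,"claw":50},
    {"ax":0,"ay":0,"az":0,"dx":0,"dy":0,"dz":20,"claw":50},
    {"ax":0,"ay":0,"az":0,"dx":0,"dy":0,"dz":20,"claw":50},
    {"ax":0,"ay":0,"az":0,"dx":0,"dy":0,"dz":15,"claw":50},
    {"ax":0,"ay":0,"az":0,"dx":0,"dy":0,"dz":10,"claw":50},
    {"ax":0,"ay":0,"az":0,"dx":0,"dy":0,"dz":0,"claw":50},
    {"ax":0,"ay":0,"az":0,"dx":0,"dy":0,"dz":0,"claw":50},
  ],
)

```text
time_s: 17.35
tcp_pos: [0.5908, 0.3379, 0.066]
ee_rot: [[-0.084, -0.996, 0.001], [-0.996, 0.084, 0.0], [-0.0, -0.001, -1.0]]
wrist_force: [-0.3, 0.2, -0.3]
gripper_width: 0.687
gripper_force: 30.0
```

Run:
```python
from h import *
c=cap('scene');tomove([.590,.3385,.0512],-94.8)
# rest corners as seen in scene cam at start: mask of rest by depth in stored top image
for i in range(3): capture('top')
tomove([.590,.3385,.0512],-94.8)
```

```text
t 17.4 tcp [591.  338.1  66.6] xang -94.82 d tool [-0.3  1.1 15.4] az -0.02 tilt [ 0.0016  0.001  -1.    ] F [-0.6  0.8 -0.8] w 59.8 gf 30.0
t 17.55 tcp [590.8 338.1  66.7] xang -94.83 d tool [-0.3  0.9 15.5] az -0.03 tilt [ 0.0016  0.0013 -1.    ] F [-0.2  0.  -0.6] w 59.8 gf 30.0
```

Emit:
play_rows(
  steps=[
    {"ax":0,"ay":0,"az":0,"dx":0,"dy":0,"dz":5,"claw":50},
    {"ax":0,"ay":0,"az":0,"dx":0,"dy":0,"dz":5,"claw":50},
    {"ax":0,"ay":0,"az":0,"dx":0,"dy":0,"dz":2,"claw":50},
    {"ax":0,"ay":0,"az":0,"dx":0,"dy":0,"dz":1,"claw":50},
    {"ax":0,"ay":0,"az":0,"dx":0,"dy":0,"dz":1,"claw":50},
    {"ax":0,"ay":0,"az":0,"dx":0,"dy":0,"dz":1,"claw":50},
    {"ax":0,"ay":0,"az":0,"dx":0,"dy":0,"dz":0,"claw":50},
  ],
)

```text
time_s: 18.25
tcp_pos: [0.5905, 0.3377, 0.0513]
ee_rot: [[-0.084, -0.996, 0.0], [-0.996, 0.084, 0.0], [-0.0, -0.0, -1.0]]
wrist_force: [-1.2, -0.9, 3.2]
gripper_width: 0.69
gripper_force: 30.0
```

Rim is touching (about +4 N). Release and rise.

Emit:
play_rows(
  steps=[
    {"ax":0,"ay":0,"az":0,"dx":0,"dy":0,"dz":0,"claw":63},
    {"ax":0,"ay":0,"az":0,"dx":0,"dy":0,"dz":0,"claw":70},
    {"ax":0,"ay":0,"az":0,"dx":0,"dy":0,"dz":0,"claw":87},
    {"ax":0,"ay":0,"az":0,"dx":0,"dy":0,"dz":0,"claw":87},
    {"ax":0,"ay":0,"az":0,"dx":0,"dy":0,"dz":0,"claw":87},
    {"ax":0,"ay":0,"az":0,"dx":0,"dy":0,"dz":-15,"claw":87},
    {"ax":0,"ay":0,"az":0,"dx":0,"dy":0,"dz":-25,"claw":87},
    {"ax":0,"ay":0,"az":0,"dx":0,"dy":0,"dz":-40,"claw":87},
    {"ax":0,"ay":0,"az":0,"dx":0,"dy":0,"dz":-40,"claw":87},
    {"ax":0,"ay":0,"az":0,"dx":0,"dy":0,"dz":-40,"claw":87},
    {"ax":0,"ay":0,"az":0,"dx":43,"dy":0,"dz":0,"claw":87},
    {"ax":0,"ay":0,"az":0,"dx":43,"dy":0,"dz":0,"claw":60},
    {"ax":0,"ay":0,"az":0,"dx":43,"dy":0,"dz":0,"claw":40},
    {"ax":0,"ay":0,"az":0,"dx":43,"dy":0,"dz":0,"claw":20},
    {"ax":0,"ay":0,"az":0,"dx":43,"dy":0,"dz":0,"claw":0},
    {"ax":0,"ay":0,"az":0,"dx":43,"dy":0,"dz":0,"claw":0},
    {"ax":0,"ay":0,"az":0,"dx":43,"dy":0,"dz":0,"claw":0},
    {"ax":0,"ay":0,"az":0,"dx":0,"dy":0,"dz":0,"claw":0},
  ],
)

```text
time_s: 20.05
tcp_pos: [0.5641, 0.0336, 0.2121]
ee_rot: [[-0.089, -0.996, 0.001], [-0.996, 0.089, -0.0], [0.0, -0.001, -1.0]]
wrist_force: [-0.2, -0.1, 0.7]
gripper_width: 0.449
gripper_force: 0.0
```

Run:
```python
from h import *
capture('top')
c=cap('top','t4.png');P=cloud(c);Z=P[...,2];g=cv2.cvtColor(c['frame'],cv2.COLOR_BGR2GRAY)
def comp(name,m,win,zz):
    u0,u1,v0,v1=win;w=np.zeros(Z.shape,np.uint8);w[v0:v1,u0:u1]=m[v0:v1,u0:u1]
    n,l,s,_=cv2.connectedComponentsWithStats(w);k=1+np.argmax(s[1:,4]);v,u=np.where(l==k)
    r=cv2.minAreaRect((plane(c,u,v,zz)[:,:2]*1000).astype(np.float32));print(name,len(u),'z',np.round(np.median(Z[l==k])*1000,1),np.round(r[0],1),np.round(r[1],1),round(r[2],1))
comp('cover',(Z>.06)&(Z<.09),(110,190,135,190),.074)
comp('restall',(Z>.003),(115,182,138,187),.008)
comp('large',g>150,(334,354,138,160),.040);comp('small',g>150,(356,374,142,162),.040)
sc=cap('scene','s4.png')
tomove([.6245,-.331,.12],-97)
```

```text
cover 165 z 72.0 [603.2 345.9] [32.8 73.7] 0.0
restall 2232 z 542.6 [585.3 324.5] [138.2 180.3] 0.7
large 101 z 38.6 [ 630.  -268.5] [30.7 34. ] 89.1
small 114 z 17.7 [ 619.2 -328.1] [46.1 54.9] 88.8
t 20.2 tcp [565.3  37.7 211.6] xang -94.87 d tool [362.4 -90.1  91.6] az 2.13 tilt [ 1.8e-03  5.0e-04 -1.0e+00] F [-0.2  0.7  0.2] w 27.3 gf 0.0
```

View pics/s4.png

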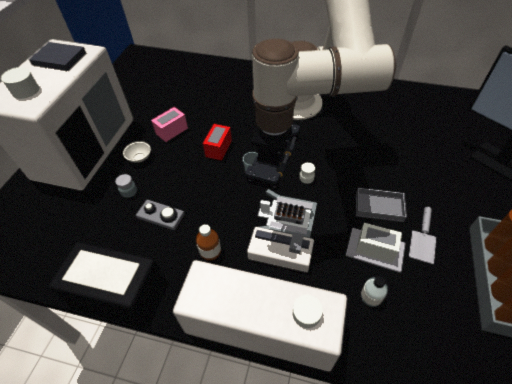

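The scene view shows the cover standing lengthwise, centred on the rest at (380,240), the uncovered tray home at (290,212), and bystanders in place. Now the keys: small key at about (624.5, -331), large at about (631.5, -268), tops near z = 40 mm.

Emit:
play_rows(
  steps=[
    {"ax":0,"ay":0,"az":0,"dx":45,"dy":-11,"dz":0,"claw":0},
    {"ax":0,"ay":0,"az":0,"dx":45,"dy":-11,"dz":0,"claw":0},
    {"ax":0,"ay":0,"az":0,"dx":45,"dy":-11,"dz":0,"claw":0},
    {"ax":0,"ay":0,"az":0,"dx":45,"dy":-11,"dz":0,"claw":0},
    {"ax":0,"ay":0,"az":0,"dx":45,"dy":-11,"dz":0,"claw":0},
    {"ax":0,"ay":0,"az":0,"dx":45,"dy":-11,"dz":0,"claw":0},
    {"ax":0,"ay":0,"az":0,"dx":45,"dy":-12,"dz":0,"claw":0},
    {"ax":0,"ay":0,"az":0,"dx":45,"dy":-12,"dz":0,"claw":0},
    {"ax":0,"ay":0,"az":0,"dx":2,"dy":0,"dz":30,"claw":0},
    {"ax":0,"ay":0,"az":0,"dx":0,"dy":0,"dz":40,"claw":0},
    {"ax":0,"ay":0,"az":0,"dx":0,"dy":0,"dz":40,"claw":0},
    {"ax":0,"ay":0,"az":0,"dx":0,"dy":0,"dz":20,"claw":0},
    {"ax":0,"ay":0,"az":0,"dx":0,"dy":0,"dz":0,"claw":0},
    {"ax":0,"ay":0,"az":0,"dx":0,"dy":0,"dz":0,"claw":0},
  ],
)

```text
time_s: 21.6
tcp_pos: [0.6254, -0.3299, 0.0812]
ee_rot: [[-0.082, -0.997, 0.001], [-0.997, 0.082, -0.001], [0.001, -0.001, -1.0]]
wrist_force: [-1.0, -0.6, 0.7]
gripper_width: 0.007
gripper_force: 0.0
```

Run:
```python
from h import *
for i in range(3): capture('top')
tomove([.6245,-.331,.055],-94.8)
```

```text
t 21.75 tcp [ 625.7 -330.6   83.1] xang -94.78 d tool [ 0.5  1.3 28.1] az 0.02 tilt [ 0.0041 -0.0015 -1.    ] F [0.2 0.2 0.8] w 0.5 gf 0.0
```

Emit:
play_rows(
  steps=[
    {"ax":0,"ay":0,"az":0,"dx":0,"dy":1,"dz":15,"claw":0},
    {"ax":0,"ay":0,"az":0,"dx":0,"dy":0,"dz":10,"claw":0},
    {"ax":0,"ay":0,"az":0,"dx":0,"dy":0,"dz":2,"claw":0},
    {"ax":0,"ay":0,"az":0,"dx":0,"dy":0,"dz":2,"claw":0},
    {"ax":0,"ay":0,"az":0,"dx":0,"dy":0,"dz":2,"claw":0},
  ],
)

```text
time_s: 22.25
tcp_pos: [0.6227, -0.3303, 0.0503]
ee_rot: [[-0.084, -0.996, -0.001], [-0.996, 0.084, 0.0], [-0.0, 0.001, -1.0]]
wrist_force: [-4.5, 5.3, 13.5]
gripper_width: 0.009
gripper_force: 7.1
```

Emit:
play_rows(
  steps=[
    {"ax":0,"ay":0,"az":0,"dx":0,"dy":0,"dz":1,"claw":0},
    {"ax":0,"ay":0,"az":0,"dx":0,"dy":0,"dz":1,"claw":0},
  ],
)

```text
time_s: 22.45
tcp_pos: [0.6227, -0.3303, 0.0503]
ee_rot: [[-0.084, -0.997, -0.001], [-0.997, 0.084, -0.0], [0.0, 0.001, -1.0]]
wrist_force: [-5.3, 6.1, 16.3]
gripper_width: 0.007
gripper_force: 7.8
```

Emit:
play_rows(
  steps=[
    {"ax":0,"ay":0,"az":0,"dx":0,"dy":0,"dz":2,"claw":0},
    {"ax":0,"ay":0,"az":0,"dx":0,"dy":0,"dz":0,"claw":0},
  ],
)

```text
time_s: 22.65
tcp_pos: [0.6227, -0.3303, 0.0502]
ee_rot: [[-0.083, -0.997, -0.001], [-0.997, 0.083, -0.001], [0.001, 0.001, -1.0]]
wrist_force: [-7.6, 5.9, 18.1]
gripper_width: 0.001
gripper_force: 9.6
```

Emit:
play_rows(
  steps=[
    {"ax":0,"ay":0,"az":0,"dx":0,"dy":0,"dz":-7,"claw":0},
    {"ax":0,"ay":0,"az":0,"dx":0,"dy":0,"dz":-15,"claw":0},
    {"ax":0,"ay":0,"az":0,"dx":0,"dy":0,"dz":-15,"claw":0},
    {"ax":0,"ay":0,"az":0,"dx":-20,"dy":-2,"dz":0,"claw":0},
    {"ax":0,"ay":0,"az":0,"dx":-20,"dy":-2,"dz":0,"claw":0},
    {"ax":0,"ay":0,"az":0,"dx":-22,"dy":-2,"dz":0,"claw":0},
    {"ax":0,"ay":0,"az":0,"dx":0,"dy":0,"dz":0,"claw":0},
    {"ax":0,"ay":0,"az":0,"dx":0,"dy":0,"dz":0,"claw":0},
  ],
)

```text
time_s: 23.45
tcp_pos: [0.6343, -0.2677, 0.082]
ee_rot: [[-0.082, -0.997, -0.001], [-0.997, 0.082, 0.0], [-0.0, 0.001, -1.0]]
wrist_force: [0.4, -1.3, 0.5]
gripper_width: 0.001
gripper_force: 0.0
```

Run:
```python
from h import *
for i in range(3): c=capture('wrist')
tomove([.6315,-.268,.055],-94.8)
g=cv2.cvtColor(c['frame'],cv2.COLOR_BGR2GRAY)
cv2.imwrite('pics/w6.png',g)
m=(g>140).astype(np.uint8);n,l,s,ct=cv2.connectedComponentsWithStats(m)
for k in range(1,n):
    if 60<s[k,4]<4000: 
        v,u=np.where(l==k);r=cv2.minAreaRect((plane(c,u,v,.041)[:,:2]*1000).astype(np.float32));print(ct[k].round(),s[k,4],np.round(r[0],1),np.round(r[1],1),np.round(np.median(cloud(c)[l==k],0)*1000,1))
```

```text
t 23.6 tcp [ 634.1 -269.3   82.2] xang -94.85 d tool [-1.1  2.7 27.2] az -0.05 tilt [-7.e-04  1.e-04 -1.e+00] F [-0.5 -0.3 -0.7] w 0.7 gf 0.0
[260. 128.] 816 [ 625.6 -330.6] [18.  18.2] [ 625.6 -331.    42.6]
[257. 220.] 1434 [ 631.4 -271.6] [29.6 33.3] [ 631.  -275.    42.7]
[295. 228.] 65 [ 607.5 -265.4] [6.3 4.5] [ 605.5 -255.9   20.7]
[290. 246.] 193 [ 612.4 -254. ] [ 8.7 12.5] [ 610.  -243.    20.7]
[250. 298.] 957 [ 640.2 -216.4] [41.2 27.4] [ 633.4 -300.   156.7]
[ 65. 294.] 2232 [ 774.3 -227.5] [16.7 88.1] [ 684.5 -304.   156.3]
[433. 295.] 2015 [ 509.8 -204.9] [16.7 78.4] [ 582.3 -295.4  156.3]
[262. 341.] 408 [ 632.1 -179.3] [48.5 10.1] [ 631.  -292.8  165.7]
[348. 339.] 473 [ 570.6 -169.6] [15. 36.] [ 609.3 -291.   165.2]
[158. 342.] 167 [ 710.1 -179.8] [ 7.6 28.3] [ 657.1 -295.   166.4]
```

The small key's top measures 42.5 mm, so the tip at 36.2 mm was its full 6 mm travel. Now the large key.

Emit:
play_rows(
  steps=[
    {"ax":0,"ay":0,"az":0,"dx":0,"dy":1,"dz":15,"claw":0},
    {"ax":0,"ay":0,"az":0,"dx":0,"dy":0,"dz":10,"claw":0},
    {"ax":0,"ay":0,"az":0,"dx":0,"dy":0,"dz":4,"claw":0},
    {"ax":0,"ay":0,"az":0,"dx":0,"dy":0,"dz":3,"claw":0},
    {"ax":0,"ay":0,"az":0,"dx":0,"dy":0,"dz":2,"claw":0},
    {"ax":0,"ay":0,"az":0,"dx":0,"dy":0,"dz":0,"claw":0},
    {"ax":0,"ay":0,"az":0,"dx":0,"dy":0,"dz":0,"claw":0},
  ],
)

```text
time_s: 24.3
tcp_pos: [0.6326, -0.2696, 0.0504]
ee_rot: [[-0.084, -0.996, -0.001], [-0.996, 0.084, -0.001], [0.001, 0.001, -1.0]]
wrist_force: [-4.5, 1.8, 9.0]
gripper_width: 0.004
gripper_force: 4.1
```

Emit:
play_rows(
  steps=[
    {"ax":0,"ay":0,"az":0,"dx":0,"dy":0,"dz":2,"claw":0},
    {"ax":0,"ay":0,"az":0,"dx":0,"dy":0,"dz":2,"claw":0},
    {"ax":0,"ay":0,"az":0,"dx":0,"dy":0,"dz":0,"claw":0},
  ],
)

```text
time_s: 24.6
tcp_pos: [0.6327, -0.2696, 0.0502]
ee_rot: [[-0.083, -0.997, -0.001], [-0.997, 0.083, -0.002], [0.002, 0.001, -1.0]]
wrist_force: [-9.7, 4.6, 22.3]
gripper_width: 0.006
gripper_force: 11.1
```

Emit:
play_rows(
  steps=[
    {"ax":0,"ay":0,"az":0,"dx":0,"dy":0,"dz":-10,"claw":0},
    {"ax":0,"ay":0,"az":0,"dx":0,"dy":0,"dz":-30,"claw":0},
    {"ax":0,"ay":0,"az":0,"dx":0,"dy":0,"dz":-40,"claw":0},
    {"ax":0,"ay":0,"az":0,"dx":0,"dy":0,"dz":-40,"claw":0},
    {"ax":0,"ay":0,"az":0,"dx":0,"dy":0,"dz":0,"claw":0},
    {"ax":0,"ay":0,"az":0,"dx":0,"dy":0,"dz":0,"claw":0},
    {"ax":0,"ay":0,"az":0,"dx":0,"dy":0,"dz":0,"claw":0},
  ],
)

```text
time_s: 25.3
tcp_pos: [0.6325, -0.2689, 0.1631]
ee_rot: [[-0.085, -0.996, -0.002], [-0.996, 0.085, 0.001], [-0.001, 0.002, -1.0]]
wrist_force: [0.4, 0.1, -0.2]
gripper_width: 0.004
gripper_force: 0.0
```

Run:
```python
from h import *
c=cap('top');P=cloud(c);Z=P[...,2];w=np.zeros(Z.shape,np.uint8)
w[135:190,110:190]=((Z>.06)&(Z<.09))[135:190,110:190]
v,u=np.where(w);p=plane(c,u,v,.074)[:,:2]*1000;r=cv2.minAreaRect(p.astype(np.float32))
print('cover',len(u),np.round(r[0],1),np.round(r[1],1),round(r[2],1))
tomove([.6315,-.268,.16])
print(finish_job())
```

```text
cover 684 [586.7 334. ] [99.8 60.8] 84.8
t 25.35 tcp [ 632.4 -268.9  162.7] xang -94.86 d tool [-0.8  1.   2.7] az None tilt [-0.0029  0.001  -1.    ] F [-0.5  0.1 -0.7] w 0.6 gf 0.0
the job is handed in; nothing more can be done
None
```

I handed the job in at 25.4 s with every step carried out: the tray went home against the stop, the cover stands centred lengthwise on its rest, and the small then the large key were pressed fully down; no verdict was returned.

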